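# Heft two sample tins, pack the heavier at the bottom

### The arm

A 6-joint arm with a two-finger parallel gripper is mounted at the origin on the work surface. World frame = base frame: x ahead of the robot, y to its left, z up, the work surface at z = 0. Lengths are in m, angles in rad, forces in N, time in s.
With the tool pointing down it reaches from about 0.35 to 0.775 m from the base axis. Payload 5.5 kg.
Tool frame: the origin (TCP) lies at the very end of the fingers, on their centre line; the grasp point (between the pads) lies 19 mm behind it; z points along the fingers, y is the line along which they close (so a half turn about z gives the same grasp; the last joint's range is limited). The gripper opens to 85 mm and grips with 20 to 120 N. Pads are 22 mm wide; open, the fingers measure 114 mm over their backs; the gripper's body (76 mm by 85 mm) begins 54 mm behind the grasp point. The pads swing forward as they close: fully open they stand 13 mm farther back than shut.
Start: joints at [0.968, 0.313, 0.046, 1.304, 0, 1.431], TCP at [0.257, 0.515, 0.231] pointing down, gripper open.
Joint ranges: [-2.76, 2.76], [-0.86, 1.69], [-1.03, 1.26], [-2.2, 2.34], [-1.47, 1.5], [-3.14, 3.14]. Speed limits (rad/s): [2.57, 2.57, 3.14, 3.14, 3.14, 3.14].

### API

Orientations are given as a rotation vector (axis times angle).
In Python, from rig import bot gives the robot as it stands.
- The arm moves only by the tool step_arm, never from a script. Its arguments are lists of equal length, an entry for each row: "linear": the shift along the tool's x, y, z each as a share of 12 cm, from -1 to 1, a list of three; "rotation": the turn, a rotation vector about the tool's x, y, z each as a share of 180 degrees, from -1 to 1, a list of three. A call has 1 to 5 rows; each row is the pose to reach, as a shift and turn from the pose commanded when the call began, along the tool's axes at that moment, turning the shorter way round; what a row does not reach only later rows make up. A row lasts 1/10 s, in which the tool goes at most 50 mm and 8.59 degrees, less where a joint would pass 70% of its speed; a pose out of reach is approached as far as the arm can. A call with a number of a shift or a turn outside -1 to 1 is refused whole. A call with a gripper value outside its range is refused whole. "jaw" is the opening, from -1 (shut) to 1 (fully open), set as the call begins (left out, the last holds). The fingers move at their own pace and stop on an object; the grip force is fixed at half the most. Time passes only in rows, so rows that repeat a pose let the fingers close. It gives the time, the measured TCP pose, the force, the opening and the grip force at its end, in the units of the state.
- bot.sense(): the state, without advancing time (a new reading comes with each control period).
- bot.get_image(name): name is "scene" or "top"; returns a dict with "frame" (480x640x3 uint8, red, green, blue), "mtx" (3x3 intrinsics, pixels), "R" (3x3) and "t" (3): a world point X has camera coordinates R X + t. Camera axes: x right, y down, z forward; pixel columns grow to the right and rows downward; lengths in m; the calibration is good to about 2 mm. A picture is of the moment at which its call begins. There is no depth.
- bot.sign_off(): hands the job in; it is judged then, once.
Trained networks look in a picture, given as the dict that the camera call returned (one of the last four; its "shot" number tells which), for a name from the list of things; names that differ only in an ending like _2 or _b are one class to them, and where a whole thing is asked for, a point or a joint stands for the part that bears it (a point fixed in the world has none). Each returns a list of dicts, best first, with "conf" (0 to 1); they miss things now and then, are a little off and sometimes report something else, mostly with a low value. They report only what shows in the picture. A call takes as long as a camera call. They do not tell look-alikes from the thing itself.
- bot.spot_in(thing, picture): "extent" ([left, top, right, bottom] in pixels, round what is visible of it).
- bot.silhouettes(thing, picture): "region" (480x640 bool, what is visible of it) and "extent" ([left, top, right, bottom] in pixels, round what is visible of it).
The state is a dict: "t": time; "q": joint angles; "qd": joint speeds; "joint_torque": joint torques, N m; "ee_pos": TCP position; "ee_rot": TCP orientation; "wrist_force": force on the tool from outside, world axes, zero at the start; "moment": the same for the moment, N m; "width": opening from 0.0 (shut) to 1.0 (fully open); "grasp_force": force on a finger pad.
Only numpy, scipy, OpenCV 4.12 (cv2) and the standard library are available. Lean on these libraries where they do the work, as an engineer would, in place of code of your own. Each camera call takes 0.05 s, during which the arm holds its last target. There are 200 camera calls.

### The job

Lift both sample tins out of the aluminium rack, judge by hefting which is heavier, and stand both on the green mat before packing either. Then pack them one upon the other, flat and square, in the narrow blue-sided carrier: the heavier at the bottom, the lighter on top; the carrier's sides are close, so take each tin by its ends for this. Do not drop the tins, and leave the bottle, the jar and the spatula where they are.

Things in the scene. Friction and masses are not known exactly. Their poses are not given: they have to be found in the camera images.
- tin_a: shut rigid sample tin, white with an orange lid, 64 mm long (its x) x 48 wide (its y) x 52 high, straight-sided; origin at the centre of its underside, z up. One of the two tins weighs 0.24 to 0.3 kg, the other 0.5 to 0.7 kg (contents firmly packed); either may be the heavy one, and the lid's colour says nothing about it
- tin_b: shut rigid sample tin, white with a black lid, 64 mm long (its x) x 48 wide (its y) x 52 high, straight-sided; origin at the centre of its underside, z up. One of the two tins weighs 0.24 to 0.3 kg, the other 0.5 to 0.7 kg (contents firmly packed); either may be the heavy one, and the lid's colour says nothing about it
- rack: fixed aluminium rack, tins end to end in it. Base plate 160 (x) x 70 (y) x 8 mm; origin at the centre of its underside. Tins stand on the plate at rack x = +37 and -37 mm, long axis along rack x, 2 mm play at each end. Three cross plates 6 mm thick, 60 mm wide, at x = -74, 0, +74, rise to 64 mm and cover the tins' ends: in the rack a tin can be taken only across its 48 mm width (y sides open)
- mat: fixed flat green mat, 200 (x) x 260 (y) x 4 mm, origin at the centre of its underside; its top is 4 mm above the bench
- carrier: fixed, open-topped carrier, 142 mm long (its x) x 67 wide; origin at the centre of its underside. Floor 6 mm thick. Two blue side walls along x, 100 mm high, 55 mm between them: a tin fits only with its long side along x, with no room for fingers at its sides. Ends (x = +-68) have low lips only, 18 mm high, 130 mm between. First tin's underside sits 6 mm up, the second's 58 mm up
- amber: bystander, loose, leave alone: amber bottle, 60 mm diameter, 130 mm high; origin at the centre of its underside
- jar: bystander, loose, leave alone: white jar with red cap, 70 mm diameter, 85 mm high; origin at the centre of its underside
- spatula: bystander, loose, leave alone: spatula, 200 mm long, lying flat along its x
Not all that is in view belongs to the job. Leave any brown or pink look-alike of the tin_a alone.

How it is judged:
By the outcome, as a careful person would: the job done as asked, in the order asked, and still so for the second after the job is handed in, with the robot touching nothing.
It also fails if it takes over 72 s, if anything falls off the work surface, if the arm or the gripper's body presses on something with over 40 N, if the wrist force passes 120 N, or if a joint passes its speed limit or range.

## Working session

There is one attempt and no reset: what is moved stays moved. The work goes in short steps, Python scripts to look and compute and a tool call to move; the robot and the scene stay as the last step left them, time stands still between calls to the robot, and variables do not carry over. Pictures are saved under pics/ and viewed, at most 10 in all, crops included, and the job is handed in when it is done.

Besides the shell and the picture viewer there is one more tool, called after ">>>" in YAML: its name, and indented under it one key for each argument. step_arm: Moves the arm, as the interface text tells. Shift numbers are shares of 12 cm and turn numbers shares of 180 degrees, none past 1 either way. Its arguments: {"type":"object","properties":{"linear":{"type":"array","items":{"type":"array","items":{"type":"number","minimum":-1,"maximum":1}}},"rotation":{"type":"array","items":{"type":"array","items":{"type":"number","minimum":-1,"maximum":1}}},"jaw":{"type":"number"}},"required":["linear","rotation"]}

```bash
ls; mkdir -p pics; python3 - <<'E'
from rig import bot
import cv2,numpy as np,pickle
s=bot.sense();print(s)
ims={}
for n in ("scene","top"):
    p=bot.get_image(n);ims[n]=p
    cv2.imwrite(f"pics/{n}0.png",p["frame"][...,::-1])
    print(n,p["mtx"],p["R"],p["t"])
    for th in ("tin_a","rack","mat","carrier"):
        print(th,[(round(d["conf"],2),np.round(d["extent"]).tolist()) for d in bot.spot_in(th,p)])
pickle.dump(ims,open("ims.pkl","wb"))
E
```

```text
pics
{'t': 0.0, 'q': array([9.68430610e-01, 3.14022072e-01, 4.49788509e-02, 1.30359699e+00,
       2.35668477e-05, 1.43122649e+00]), 'qd': array([-0.00061179,  0.00200936,  0.0003911 ,  0.00211549,  0.00139893,
        0.00124576]), 'joint_torque': array([ 6.46738999e-05, -4.80624318e+01,  2.98532653e+01,  1.92243420e-02,
       -2.70103501e-04, -2.34168772e-05]), 'ee_pos': array([0.25640524, 0.51409769, 0.23039649]), 'ee_rot': array([-7.20329358e-01, -3.05718585e+00,  2.68533913e-03]), 'wrist_force': array([ 0.16313585, -0.1524602 , -0.14216834]), 'moment': array([-0.03531118, -0.0255542 , -0.01167806]), 'grasp_force': 0.0, 'width': 1.0037416777442199}
scene [[440.90306411   0.         326.29725505]
 [  0.         440.90306411 242.81742085]
 [  0.           0.           1.        ]] [[-0.84559196  0.53382214 -0.0028573 ]
 [ 0.4573886   0.721738   -0.51950931]
 [-0.27526335 -0.4405998  -0.85446001]] [ 0.51486859 -0.19411754  1.12531398]
tin_a [(0.97, [336.0, 147.0, 361.0, 177.0]), (0.6, [279.0, 169.0, 309.0, 202.0]), (0.56, [298.0, 124.0, 330.0, 158.0]), (0.55, [251.0, 176.0, 280.0, 212.0])]
rack [(0.67, [244.0, 168.0, 318.0, 213.0])]
mat [(0.96, [293.0, 202.0, 434.0, 328.0]), (0.51, [291.0, 368.0, 327.0, 410.0])]
carrier [(0.6, [406.0, 327.0, 489.0, 427.0])]
top [[556.80466992   0.         318.03477297]
 [  0.         556.80466992 241.00553305]
 [  0.           0.           1.        ]] [[ 1.14674815e-03 -9.99998736e-01 -1.10106225e-03]
 [-9.88587679e-01 -9.67794437e-04 -1.50643503e-01]
 [ 1.50642247e-01  1.26124673e-03 -9.88587539e-01]] [-0.05126998  0.59739896  1.02325962]
tin_a [(0.8, [473.0, 249.0, 510.0, 295.0]), (0.79, [410.0, 210.0, 450.0, 249.0]), (0.69, [457.0, 314.0, 492.0, 352.0]), (0.64, [395.0, 326.0, 436.0, 369.0]), (0.59, [401.0, 248.0, 438.0, 289.0])]
rack [(0.56, [390.0, 206.0, 452.0, 293.0])]
mat [(0.88, [229.0, 235.0, 368.0, 347.0])]
carrier [(0.62, [100.0, 226.0, 172.0, 312.0])]
```

View pics/scene0.png

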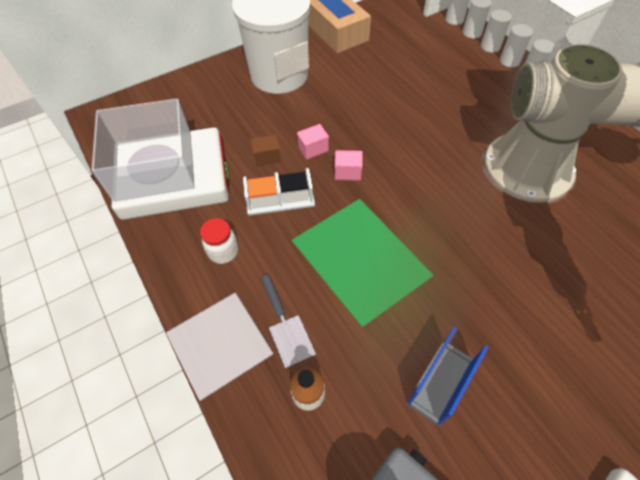

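View pics/top0.png

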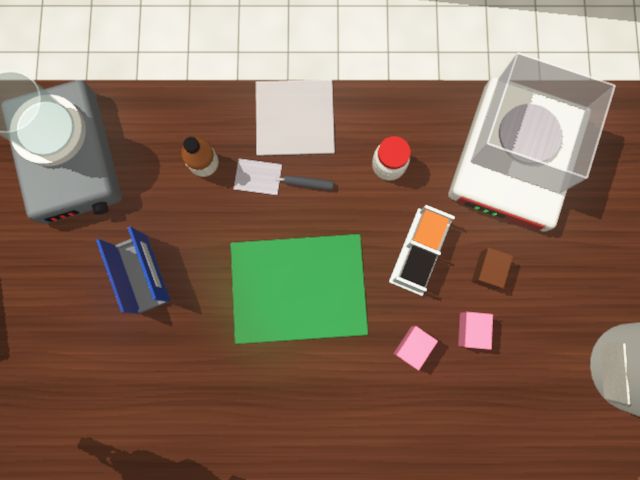

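The scene picture shows the rack at about (280,190) with the orange-lid and black-lid tins. The mat is at (362,262) and the carrier at (448,375). In the top picture the rack is at (422,250), the mat at (299,289) and the carrier at (134,270). The brown and pink look-alikes are separate, and the spatula and jar are beyond the mat. Next I'll fit poses from colour masks.

```bash
cat > fit.py <<'E'
import numpy as np,cv2
from scipy.optimize import minimize
def proj(p,X):
    c=np.asarray(X)@p["R"].T+p["t"];u=c@p["mtx"].T;return u[:,:2]/u[:,2:]
def box(x0,x1,y0,y1,z0,z1):
    return np.array([[x,y,z] for x in(x0,x1) for y in(y0,y1) for z in(z0,z1)])
def place(B,q):
    c,s=np.cos(q[2]),np.sin(q[2]);return B@np.array([[c,s,0],[-s,c,0],[0,0,1]])+[q[0],q[1],0]
def draw(p,boxes,q,S=4):
    m=np.zeros((480*S,640*S),np.uint8)
    for B in boxes:
        h=cv2.convexHull(((proj(p,place(B,q))+.5)*S).astype(np.float32)).astype(np.int32)
        cv2.fillConvexPoly(m,h,1)
    return cv2.resize(m.astype(np.float32),(640,480),interpolation=cv2.INTER_AREA)
def fit(views,boxes,q0):
    # views: list of (picture, mask)
    def cost(q):
        c=0
        for p,m in views:
            d=draw(p,boxes,q);c+=1-np.minimum(d,m).sum()/np.maximum(d,m).sum()
        return c
    best=None
    for k in range(3):
        st=q0 if best is None else best.x
        sim=np.array([st]+[np.add(st,e) for e in np.diag([.02,.02,.2])])
        best=minimize(cost,st,method="Nelder-Mead",options=dict(initial_simplex=sim,xatol=1e-4,fatol=1e-5))
    return best.x,best.fun
def ray(p,uv,z):
    d=p["R"].T@np.linalg.solve(p["mtx"],[uv[0],uv[1],1]);o=-p["R"].T@p["t"]
    return o+d*(z-o[2])/d[2]
def biggest(m,ext=None):
    if ext is not None:
        w=np.zeros_like(m);l,t,r,b=map(int,ext);w[t:b,l:r]=1;m=m&w
    n,l,s,c=cv2.connectedComponentsWithStats(m.astype(np.uint8));i=1+np.argmax(s[1:,4])
    return l==i,c[i],s[i,4]
E
python3 - <<'E'
from fit import *
import pickle
ims=pickle.load(open("ims.pkl","rb"));T,S=ims["top"],ims["scene"]
def hsv(p):return cv2.cvtColor(p["frame"],cv2.COLOR_RGB2HSV).astype(int)
ht,hs=hsv(T),hsv(S)
def rng(h,a,b,smin,vmin):return ((h[...,0]>=a)&(h[...,0]<=b)&(h[...,1]>=smin)&(h[...,2]>=vmin)).astype(np.uint8)
# lids
R=dict(T=(T,ht,[385,200,460,300]),S=(S,hs,[240,165,318,215]))
for k,(p,h,e) in R.items():
    o,co,no=biggest(rng(h,5,22,180,150),e)
    b,cb,nb=biggest((h[...,2]<60).astype(np.uint8),e)
    A,B=ray(p,co,.060),ray(p,cb,.060)
    print(k,"orange",co,no,A,"black",cb,nb,B,"mid",(A+B)/2,"yaw",np.degrees(np.arctan2(*(A-B)[1::-1])),np.linalg.norm(A-B))
# carrier
mt=rng(ht,105,130,130,50);ms=rng(hs,105,130,130,50)
w=np.zeros_like(mt);w[215:325,90:180]=1;mt&=w
w=np.zeros_like(ms);w[318:432,395:495]=1;ms&=w
walls=[box(-.071,.071,s*.0305-.003,s*.0305+.003,0,.1) for s in(1,-1)]
c0=ray(T,(138,280),.01)
for vs in([(T,mt),(S,ms)],[(T,mt)],[(S,ms)]):print("carrier",fit(vs,walls,[c0[0],c0[1],.3]))
gt=rng(ht,55,80,120,60);gs=rng(hs,55,80,120,60)
print("mat",fit([(T,gt),(S,gs)],[box(-.1,.1,-.13,.13,0,.004)],[.43,0,0]))
v=[]
for p,e in((T,[380,195,460,300]),(S,[240,160,325,220]),(T,[92,220,177,320]),(S,[400,320,495,430])):
    l,t,r,b=e;v.append(cv2.resize(p["frame"][t:b,l:r,::-1],(390,290),interpolation=cv2.INTER_CUBIC))
cv2.imwrite("pics/crops.png",np.vstack([np.hstack(v[:2]),np.hstack(v[2:])]))
E
```

```text
T orange [418.5 241.5] 2 [ 0.59444196 -0.24068336  0.06      ] black [418.20260664 265.64810427] 844 [ 0.54854655 -0.2389301   0.06      ] mid [ 0.57149426 -0.23980673  0.06      ] yaw -2.187708521277741 0.045928888747656944
S orange [262.68695652 191.26956522] 115 [ 0.62486414 -0.24764715  0.06      ] black [292.91169451 181.50596659] 419 [ 0.55199003 -0.23530636  0.06      ] mid [ 0.58842708 -0.24147675  0.06      ] yaw -9.611505738187272 0.07391164331640986
carrier (array([0.53756659, 0.2984286 , 0.37127762]), np.float64(0.8992711901664734))
carrier (array([0.53811938, 0.29816306, 0.40599649]), np.float64(0.5912494659423828))
carrier (array([0.53879041, 0.29859511, 0.37185335]), np.float64(0.2944381833076477))
mat (array([ 0.51091172, -0.01196155,  0.07034345]), np.float64(0.07145512104034424))
```

View pics/crops.png

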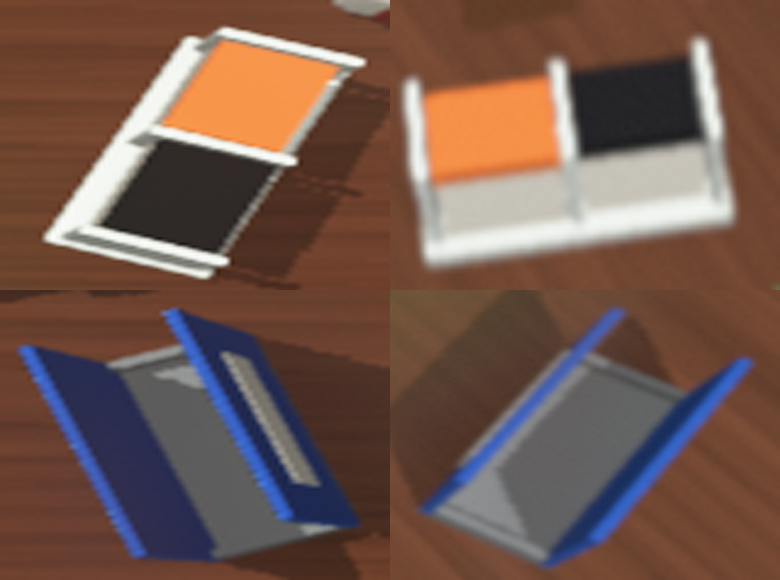

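The crops show orange and black lids between the three cross plates, and the carrier's walls with a label on one inner face. My colour thresholds were too tight, so I'll refit.

```bash
python3 - <<'E'
from fit import *
import pickle
ims=pickle.load(open("ims.pkl","rb"));T,S=ims["top"],ims["scene"]
K=np.ones((3,3),np.uint8)
def win(m,e):
    w=np.zeros((480,640),np.uint8);l,t,r,b=e;w[t:b,l:r]=m[t:b,l:r];return w
def fill(m):
    c,_=cv2.findContours(m,cv2.RETR_EXTERNAL,cv2.CHAIN_APPROX_NONE);o=np.zeros_like(m)
    c=[x for x in c if cv2.contourArea(x)>15];cv2.drawContours(o,c,-1,1,-1);return o
walls=[box(-.071,.071,s*.0305-.003,s*.0305+.003,0,.1) for s in(1,-1)]
rack=[box(-.08,.08,-.035,.035,0,.008),box(-.069,.069,-.024,.024,.008,.060)]+[box(x-.003,x+.003,-.03,.03,0,.064) for x in(-.074,0,.074)]
V=[];C=[];vis=[]
for p,er,ec in((T,[385,200,458,298],[92,220,177,320]),(S,[240,165,320,217],[402,322,495,430])):
    f=p["frame"].astype(int);r,g,b=f[...,0],f[...,1],f[...,2]
    h=cv2.cvtColor(p["frame"],cv2.COLOR_RGB2HSV).astype(int)
    blue=((b>r+25)&(b>g+15)).astype(np.uint8)
    C.append((p,fill(win(blue,ec))))
    org=(r>190)&(g>100)&(b<130)
    white=(h[...,1]<70)&(h[...,2]>95)
    black=(h[...,2]<62)&(h[...,1]<90)
    V.append((p,fill(win((org|white|black).astype(np.uint8),er))))
    for nm,m in(("o",org),("k",black)):
        mm,c,n=biggest(m.astype(np.uint8),er);A=ray(p,c,.060);print(nm,c.round(1),n,A.round(4))
for vs in(V,V[:1],V[1:]):print("rack",fit(vs,rack,[.58,-.24,-.3]))
for vs in(C,C[:1],C[1:]):print("carrier",fit(vs,walls,[.538,.2985,.38]))
qr,_=fit(V,rack,[.58,-.24,-.3]);qc,_=fit(C,walls,[.538,.2985,.38])
v=[]
for (p,m),bx,q,e in((V[0],rack,qr,[380,195,460,300]),(V[1],rack,qr,[240,150,320,255]),(C[0],walls,qc,[92,220,172,325]),(C[1],walls,qc,[405,322,485,427])):
    l,t,r,b=e;Z=3.7
    im=cv2.resize(p["frame"][t:b,l:r,::-1],None,fx=Z,fy=Z)
    for B in bx:
        hl=cv2.convexHull(((proj(p,place(B,q))-[l,t]+.5)*Z).astype(np.float32)).astype(np.int32);cv2.polylines(im,[hl],True,(0,255,255),1)
    v.append(im[:296,:390])
cv2.imwrite("pics/fit.png",np.vstack([np.hstack(v[:2]),np.hstack(v[2:])]))
E
```

```text
o [430.8 229.3] 894 [ 0.6179 -0.2646  0.06  ]
k [418.2 265.6] 845 [ 0.5486 -0.239   0.06  ]
o [261.5 186.8] 534 [ 0.6211 -0.2605  0.06  ]
k [293.  181.5] 423 [ 0.5518 -0.2352  0.06  ]
rack (array([ 0.58392723, -0.25181333, -0.4066203 ]), np.float64(0.09819561243057251))
rack (array([ 0.58317122, -0.25265568, -0.39486744]), np.float64(0.02239394187927246))
rack (array([ 0.58512936, -0.25007608, -0.39900872]), np.float64(0.041342735290527344))
carrier (array([0.53860541, 0.29894065, 0.38282705]), np.float64(0.18435776233673096))
carrier (array([0.53854377, 0.29876087, 0.39338732]), np.float64(0.07644039392471313))
carrier (array([0.5379834 , 0.29872598, 0.38590361]), np.float64(0.1030879020690918))
```

View pics/fit.png

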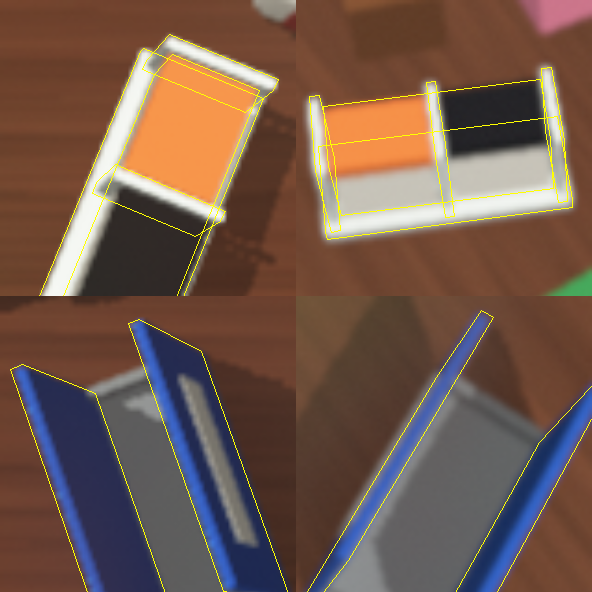

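The fits agree to about 2 mm. That puts the rack at (0.584, -0.2515) with yaw -22.9°, the carrier at (0.5385, 0.299) with yaw 22.1°, and the mat at (0.511, -0.012). Next is a small planner that prints the move numbers.

```bash
cat > plan.py <<'E'
import sys,numpy as np
from scipy.spatial.transform import Rotation as Ro
from rig import bot
def state():
    s=bot.sense();R=Ro.from_rotvec(s["ee_rot"]).as_matrix()
    phi=np.degrees(np.arctan2(R[1,1],R[0,1]))
    print("t %.2f pos %s phi %.2f tilt %.2f F %s grip %.1f w %.3f"%(s["t"],s["ee_pos"].round(4),phi,np.degrees(np.arccos(-R[2,2])),s["wrist_force"].round(2),s["grasp_force"],s["width"]),"q",s["q"].round(2))
    return s,R
def plan(*wps):
    """waypoints x,y,z,phi(deg, tool y direction): prints calls (final linear, final rotation)"""
    s,R=state();p=s["ee_pos"].copy()
    for w in wps:
        t=np.array(w[:3]);f=np.radians(w[3]);y=np.array([np.cos(f),np.sin(f),0]);z=np.array([0,0,-1.])
        G=np.column_stack([np.cross(y,z),y,z])
        rv=Ro.from_matrix(R.T@G).as_rotvec();d=R.T@(t-p)
        n=int(max(np.ceil(np.abs(d).max()/.12-1e-6),np.ceil(np.linalg.norm(d)/.2),np.ceil(np.degrees(np.linalg.norm(rv))/40),1))
        p0,R0=p,R
        for k in range(n):
            a=p0+(t-p0)*(k+1)/n;B=R0@Ro.from_rotvec(rv*(k+1)/n).as_matrix()
            print("lin",(R.T@(a-p)/.12).round(3).tolist(),"rot",(Ro.from_matrix(R.T@B).as_rotvec()/np.pi).round(4).tolist());p,R=a,B
        print("-- at",w)
if __name__=="__main__":
    plan(*[[float(v) for v in a.split(",")] for a in sys.argv[1:]])
E
python3 plan.py 0.55,-0.237,0.19,67.1 0.55,-0.237,0.10,67.1
```

```text
t 0.50 pos [0.2568 0.5145 0.2313] phi 63.48 tilt 0.00 F [-0.48  0.51 -0.57] grip 0.0 w 1.000 q [ 0.97  0.31  0.05  1.3  -0.    1.43]
lin [-0.997, -0.903, 0.069] rot [0.0, 0.0, -0.004]
lin [-0.985, -0.915, 0.069] rot [0.0, 0.0, -0.004]
lin [-0.973, -0.927, 0.069] rot [0.0, 0.0, -0.004]
lin [-0.962, -0.94, 0.069] rot [0.0, 0.0, -0.004]
lin [-0.95, -0.952, 0.069] rot [0.0, 0.0, -0.004]
-- at [0.55, -0.237, 0.19, 67.1]
lin [-0.0, 0.0, 0.75] rot [-0.0, -0.0, -0.0]
-- at [0.55, -0.237, 0.1, 67.1]
```

>>> step_arm:
  linear:
    - [-0.25, -0.225, 0.015]
    - [-0.5, -0.45, 0.035]
    - [-0.75, -0.675, 0.05]
    - [-0.997, -0.903, 0.069]
  rotation:
    - [0, 0, -0.001]
    - [0, 0, -0.002]
    - [0, 0, -0.003]
    - [0, 0, -0.004]
  jaw: 1

```text
t: 0.9
ee_pos: [0.3157, 0.3629, 0.2231]
ee_rot: [0.7, 3.062, 0.001]
wrist_force: [0.4, 0.1, 0.6]
width: 1.001
grasp_force: 0.0
```

>>> step_arm:
  linear:
    - [-0.25, -0.225, 0.015]
    - [-0.5, -0.45, 0.035]
    - [-0.75, -0.69, 0.05]
    - [-0.985, -0.915, 0.069]
  rotation:
    - [0, 0, -0.001]
    - [0, 0, -0.002]
    - [0, 0, -0.003]
    - [0, 0, -0.004]

```text
t: 1.3
ee_pos: [0.3745, 0.2123, 0.215]
ee_rot: [0.682, 3.066, 0.001]
wrist_force: [1.0, 0.5, 0.1]
width: 1.0
grasp_force: 0.0
```

>>> step_arm:
  linear:
    - [-0.25, -0.23, 0.015]
    - [-0.5, -0.46, 0.035]
    - [-0.74, -0.7, 0.05]
    - [-0.973, -0.927, 0.069]
  rotation:
    - [0, 0, -0.001]
    - [0, 0, -0.002]
    - [0, 0, -0.003]
    - [0, 0, -0.004]

```text
t: 1.7
ee_pos: [0.4331, 0.0619, 0.2067]
ee_rot: [0.663, 3.07, 0.0]
wrist_force: [2.0, 1.1, 0.6]
width: 1.001
grasp_force: 0.0
```

>>> step_arm:
  linear:
    - [-0.24, -0.235, 0.015]
    - [-0.48, -0.47, 0.035]
    - [-0.72, -0.7, 0.05]
    - [-0.962, -0.94, 0.069]
  rotation:
    - [0, 0, -0.001]
    - [0, 0, -0.002]
    - [0, 0, -0.003]
    - [0, 0, -0.004]

```text
t: 2.1
ee_pos: [0.4918, -0.0884, 0.1984]
ee_rot: [0.643, 3.074, 0.0]
wrist_force: [0.8, 0.7, 0.1]
width: 0.996
grasp_force: 0.0
```

>>> step_arm:
  linear:
    - [-0.26, -0.26, 0.015]
    - [-0.52, -0.52, 0.035]
    - [-0.8, -0.8, 0.05]
    - [-0.95, -0.952, 0.069]
    - [-0.95, -0.952, 0.069]
  rotation:
    - [0, 0, -0.001]
    - [0, 0, -0.002]
    - [0, 0, -0.003]
    - [0, 0, -0.004]
    - [0, 0, -0.004]

```text
t: 2.6
ee_pos: [0.5508, -0.2407, 0.1888]
ee_rot: [0.63, 3.077, -0.001]
wrist_force: [-0.5, 0.4, -0.3]
width: 0.999
grasp_force: 0.0
```

>>> step_arm:
  linear:
    - [0, 0, 0.2]
    - [0, 0, 0.4]
    - [0, 0, 0.6]
    - [0, 0, 0.75]
    - [0, 0, 0.75]
  rotation:
    - [0, 0, 0]
    - [0, 0, 0]
    - [0, 0, 0]
    - [0, 0, 0]
    - [0, 0, 0]

```text
t: 3.1
ee_pos: [0.5478, -0.235, 0.0973]
ee_rot: [-0.622, -3.074, -0.003]
wrist_force: [-0.6, -1.0, 0.5]
width: 1.001
grasp_force: 0.0
```

```bash
python3 - <<'E'
from rig import bot
import cv2,numpy as np
v=[]
for n,e in(("top",(370,190,490,340)),("scene",(235,90,355,240))):
    p=bot.get_image(n);l,t,r,b=e;v.append(cv2.resize(p["frame"][t:b,l:r,::-1],None,fx=3.3,fy=3.3,interpolation=cv2.INTER_CUBIC))
cv2.imwrite("pics/above.png",np.hstack(v))
E
python3 plan.py 0.55,-0.237,0.02,67.1
```

```text
t 3.20 pos [ 0.5497 -0.2363  0.1002] phi 67.12 tilt 0.04 F [ 0.01 -0.04  0.2 ] grip 0.0 w 1.004 q [-0.54  0.43 -0.12  1.03  0.   -0.14]
lin [-0.005, -0.004, 0.669] rot [0.0001, -0.0002, 0.0001]
-- at [0.55, -0.237, 0.02, 67.1]
```

View pics/above.png

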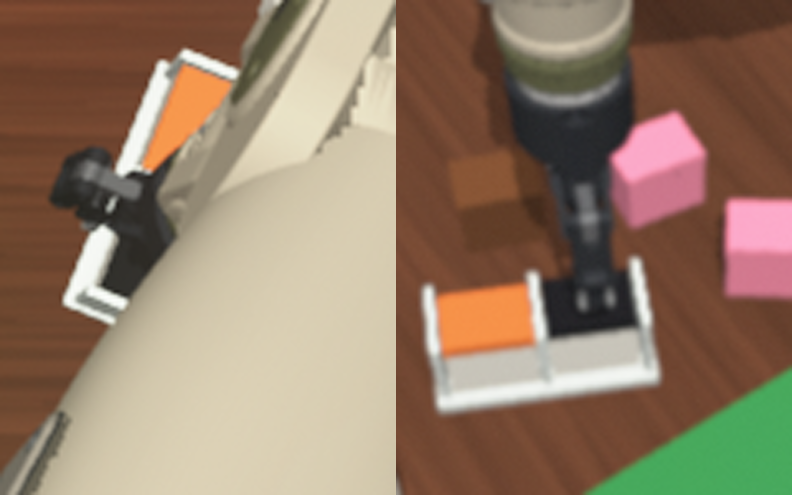

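The gripper is centred over the black-lid tin, with fingers straddling the lid at about (595,300) in the scene crop. Descend and grip.

>>> step_arm:
  linear:
    - [0, 0, 0.18]
    - [0, 0, 0.36]
    - [0, 0, 0.54]
    - [0, 0, 0.669]
    - [0, 0, 0.669]
  rotation:
    - [0, 0, 0]
    - [0, 0, 0]
    - [0, 0, 0]
    - [0, 0, 0]
    - [0, 0, 0]

```text
t: 3.7
ee_pos: [0.5493, -0.2364, 0.019]
ee_rot: [-0.623, -3.077, -0.001]
wrist_force: [-0.4, -0.2, 0.7]
width: 0.999
grasp_force: 0.0
```

>>> step_arm:
  linear:
    - [0, 0, 0]
    - [0, 0, 0]
    - [0, 0, 0]
    - [0, 0, 0]
    - [0, 0, 0]
  rotation:
    - [0, 0, 0]
    - [0, 0, 0]
    - [0, 0, 0]
    - [0, 0, 0]
    - [0, 0, 0]
  jaw: -1

```text
t: 4.2
ee_pos: [0.5512, -0.2379, 0.0215]
ee_rot: [0.623, 3.076, -0.002]
wrist_force: [-1.0, -0.4, 6.7]
width: 0.559
grasp_force: 63.2
```

>>> step_arm:
  linear:
    - [0, 0, 0]
    - [0, 0, 0]
    - [0, 0, 0]
    - [0, 0, 0]
    - [0, 0, 0]
  rotation:
    - [0, 0, 0]
    - [0, 0, 0]
    - [0, 0, 0]
    - [0, 0, 0]
    - [0, 0, 0]

```text
t: 4.7
ee_pos: [0.5512, -0.2379, 0.0215]
ee_rot: [0.623, 3.076, -0.002]
wrist_force: [-0.5, 0.6, 6.5]
width: 0.551
grasp_force: 63.2
```

```bash
python3 plan.py 0.55,-0.237,0.12,67.1 0.51,-0.075,0.12,112.1
```

```text
t 4.70 pos [ 0.5512 -0.2379  0.0215] phi 67.08 tilt 0.20 F [-0.45  0.61  6.51] grip 63.2 w 0.551 q [-0.54  0.5  -0.22  0.85  0.   -0.14]
lin [0.01, 0.003, -0.821] rot [-0.0001, 0.0011, -0.0001]
-- at [0.55, -0.237, 0.12, 67.1]
lin [0.416, 0.557, -0.0] rot [-0.0, 0.0, -0.125]
lin [0.171, 0.674, -0.0] rot [-0.0, 0.0, -0.125]
-- at [0.51, -0.075, 0.12, 112.1]
```

>>> step_arm:
  linear:
    - [0, 0, -0.05]
    - [0, 0, -0.15]
    - [0, 0, -0.3]
    - [0, 0, -0.45]
    - [0, 0, -0.55]
  rotation:
    - [0, 0, 0]
    - [0, 0, 0]
    - [0, 0, 0]
    - [0, 0, 0]
    - [0, 0, 0]

```text
t: 5.2
ee_pos: [0.5503, -0.2372, 0.0874]
ee_rot: [0.624, 3.078, -0.0]
wrist_force: [0.6, -0.2, -3.2]
width: 0.553
grasp_force: 62.2
```

>>> step_arm:
  linear:
    - [0, 0, -0.15]
    - [0, 0, -0.27]
    - [0, 0, -0.27]
    - [0, 0, -0.27]
    - [0, 0, -0.27]
  rotation:
    - [0, 0, 0]
    - [0, 0, 0]
    - [0, 0, 0]
    - [0, 0, 0]
    - [0, 0, 0]

```text
t: 5.7
ee_pos: [0.5493, -0.2367, 0.1169]
ee_rot: [-0.624, -3.077, -0.001]
wrist_force: [-0.4, 0.6, -2.8]
width: 0.557
grasp_force: 62.3
```

>>> step_arm:
  linear:
    - [0, 0, 0]
    - [0, 0, 0]
    - [0, 0, 0]
    - [0, 0, 0]
    - [0, 0, 0]
  rotation:
    - [0, 0, 0]
    - [0, 0, 0]
    - [0, 0, 0]
    - [0, 0, 0]
    - [0, 0, 0]

```text
t: 6.2
ee_pos: [0.5499, -0.2371, 0.1179]
ee_rot: [-0.624, -3.079, -0.0]
wrist_force: [-0.3, 0.2, -2.0]
width: 0.553
grasp_force: 62.3
```

```bash
python3 plan.py 0.51,-0.075,0.12,112.1 0.51,-0.075,0.025,112.1
```

```text
t 6.20 pos [ 0.5499 -0.2371  0.1179] phi 67.08 tilt 0.01 F [-0.26  0.23 -2.04] grip 62.3 w 0.553 q [-0.54  0.41 -0.09  1.07  0.   -0.14]
lin [0.416, 0.557, -0.009] rot [0.0, -0.0, -0.125]
lin [0.171, 0.674, -0.009] rot [0.0, -0.0, -0.125]
-- at [0.51, -0.075, 0.12, 112.1]
lin [-0.0, 0.0, 0.792] rot [-0.0, -0.0, 0.0]
-- at [0.51, -0.075, 0.025, 112.1]
```

>>> step_arm:
  linear:
    - [0.07, 0.1, 0]
    - [0.17, 0.24, 0]
    - [0.27, 0.38, 0]
    - [0.36, 0.5, 0]
    - [0.416, 0.557, -0.009]
  rotation:
    - [0, 0, -0.025]
    - [0, 0, -0.05]
    - [0, 0, -0.08]
    - [0, 0, -0.11]
    - [0, 0, -0.125]

```text
t: 6.7
ee_pos: [0.5294, -0.1546, 0.119]
ee_rot: [-0.005, -3.141, -0.001]
wrist_force: [0.6, -0.2, -2.5]
width: 0.554
grasp_force: 62.4
```

>>> step_arm:
  linear:
    - [0.05, 0.17, 0]
    - [0.1, 0.35, 0]
    - [0.14, 0.52, 0]
    - [0.165, 0.63, 0]
    - [0.171, 0.674, -0.009]
  rotation:
    - [0, 0, -0.025]
    - [0, 0, -0.055]
    - [0, 0, -0.08]
    - [0, 0, -0.11]
    - [0, 0, -0.125]

```text
t: 7.2
ee_pos: [0.5094, -0.0736, 0.1202]
ee_rot: [0.608, -3.082, -0.001]
wrist_force: [0.6, -0.1, -2.6]
width: 0.554
grasp_force: 62.4
```

>>> step_arm:
  linear:
    - [0, 0, 0.1]
    - [0, 0, 0.3]
    - [0, 0, 0.5]
    - [0, 0, 0.7]
    - [0, 0, 0.792]
  rotation:
    - [0, 0, 0]
    - [0, 0, 0]
    - [0, 0, 0]
    - [0, 0, 0]
    - [0, 0, 0]

```text
t: 7.7
ee_pos: [0.5083, -0.075, 0.0224]
ee_rot: [0.598, -3.081, -0.003]
wrist_force: [-0.1, -0.3, -2.4]
width: 0.555
grasp_force: 62.4
```

>>> step_arm:
  linear:
    - [0, 0, 0]
    - [0, 0, 0]
    - [0, 0, 0]
  rotation:
    - [0, 0, 0]
    - [0, 0, 0]
    - [0, 0, 0]

```text
t: 8.0
ee_pos: [0.5112, -0.0755, 0.0262]
ee_rot: [-0.601, 3.082, -0.002]
wrist_force: [-0.6, -0.3, -2.2]
width: 0.56
grasp_force: 62.4
```

```bash
python3 plan.py 0.51,-0.075,0.0165,112.1
```

```text
t 8.00 pos [ 0.5112 -0.0755  0.0262] phi 112.06 tilt 0.13 F [-0.56 -0.28 -2.25] grip 62.4 w 0.560 q [-0.3   0.36 -0.43  0.78  0.   -0.69]
lin [0.008, 0.008, 0.081] rot [-0.0004, 0.0006, -0.0002]
-- at [0.51, -0.075, 0.0165, 112.1]
```

>>> step_arm:
  linear:
    - [0, 0, 0.02]
    - [0, 0, 0.035]
    - [0, 0, 0.045]
    - [0, 0, 0.055]
    - [0, 0, 0.055]
  rotation:
    - [0, 0, 0]
    - [0, 0, 0]
    - [0, 0, 0]
    - [0, 0, 0]
    - [0, 0, 0]

```text
t: 8.5
ee_pos: [0.5099, -0.075, 0.0184]
ee_rot: [0.602, -3.083, -0.0]
wrist_force: [0.5, 0.4, -2.6]
width: 0.556
grasp_force: 62.4
```

>>> step_arm:
  linear:
    - [0, 0, 0.004]
    - [0, 0, 0.008]
    - [0, 0, 0.008]
    - [0, 0, 0.008]
  rotation:
    - [0, 0, 0]
    - [0, 0, 0]
    - [0, 0, 0]
    - [0, 0, 0]

```text
t: 8.9
ee_pos: [0.5101, -0.0751, 0.0176]
ee_rot: [-0.602, 3.083, 0.0]
wrist_force: [-0.2, -0.5, -2.5]
width: 0.555
grasp_force: 62.7
```

>>> step_arm:
  linear:
    - [0, 0, 0.005]
    - [0, 0, 0.01]
    - [0, 0, 0.01]
    - [0, 0, 0.01]
  rotation:
    - [0, 0, 0]
    - [0, 0, 0]
    - [0, 0, 0]
    - [0, 0, 0]

```text
t: 9.3
ee_pos: [0.5101, -0.0751, 0.0175]
ee_rot: [-0.602, 3.083, -0.0]
wrist_force: [-4.1, 1.0, 8.6]
width: 0.554
grasp_force: 63.8
```

>>> step_arm:
  linear:
    - [0, 0, 0.003]
    - [0, 0, 0.006]
    - [0, 0, 0.006]
    - [0, 0, 0.006]
  rotation:
    - [0, 0, 0]
    - [0, 0, 0]
    - [0, 0, 0]
    - [0, 0, 0]

```text
t: 9.7
ee_pos: [0.5101, -0.0751, 0.0175]
ee_rot: [-0.602, 3.083, -0.001]
wrist_force: [-5.6, 0.7, 14.0]
width: 0.555
grasp_force: 64.5
```

>>> step_arm:
  linear:
    - [0, 0, -0.01]
    - [0, 0, -0.01]
    - [0, 0, -0.01]
    - [0, 0, -0.01]
  rotation:
    - [0, 0, 0]
    - [0, 0, 0]
    - [0, 0, 0]
    - [0, 0, 0]
  jaw: 1

```text
t: 10.1
ee_pos: [0.5101, -0.0751, 0.0167]
ee_rot: [-0.602, 3.083, 0.0]
wrist_force: [0.5, 0.5, -0.6]
width: 0.999
grasp_force: 0.0
```

>>> step_arm:
  linear:
    - [0, 0, -0.1]
    - [0, 0, -0.3]
    - [0, 0, -0.6]
    - [0, 0, -0.83]
    - [0, 0, -0.83]
  rotation:
    - [0, 0, 0]
    - [0, 0, 0]
    - [0, 0, 0]
    - [0, 0, 0]
    - [0, 0, 0]

```text
t: 10.6
ee_pos: [0.5131, -0.0759, 0.1213]
ee_rot: [-0.6, 3.076, -0.006]
wrist_force: [-0.3, -1.2, 0.4]
width: 1.002
grasp_force: 0.0
```

```bash
python3 plan.py 0.6187,-0.2645,0.115,67.1 0.6187,-0.2645,0.02,67.1
```

```text
t 10.60 pos [ 0.5131 -0.0759  0.1213] phi 112.09 tilt 0.47 F [-0.28 -1.16  0.43] grip 0.0 w 1.002 q [-0.3   0.26 -0.31  1.    0.   -0.69]
lin [-0.112, -0.893, 0.032] rot [-0.0004, 0.0013, 0.125]
lin [-0.446, -0.782, 0.03] rot [-0.0004, 0.0013, 0.125]
-- at [0.6187, -0.2645, 0.115, 67.1]
lin [-0.0, -0.0, 0.792] rot [0.0, 0.0, 0.0]
-- at [0.6187, -0.2645, 0.02, 67.1]
```

>>> step_arm:
  linear:
    - [-0.02, -0.2, 0]
    - [-0.05, -0.45, 0]
    - [-0.08, -0.68, 0]
    - [-0.1, -0.82, 0]
    - [-0.122, -0.893, 0]
  rotation:
    - [0, 0, 0.025]
    - [0, 0, 0.055]
    - [0, 0, 0.08]
    - [0, 0, 0.105]
    - [0, 0, 0.125]

```text
t: 11.1
ee_pos: [0.5643, -0.1704, 0.1161]
ee_rot: [-0.018, -3.141, 0.0]
wrist_force: [-0.0, 0.7, 0.2]
width: 1.0
grasp_force: 0.0
```

>>> step_arm:
  linear:
    - [-0.12, -0.2, 0]
    - [-0.25, -0.45, 0]
    - [-0.36, -0.64, 0]
    - [-0.42, -0.74, 0]
    - [-0.456, -0.782, 0]
  rotation:
    - [0, 0, 0.025]
    - [0, 0, 0.055]
    - [0, 0, 0.08]
    - [0, 0, 0.11]
    - [0, 0, 0.125]

```text
t: 11.6
ee_pos: [0.6182, -0.2647, 0.1157]
ee_rot: [-0.631, -3.077, -0.0]
wrist_force: [-0.8, 0.8, -0.3]
width: 1.001
grasp_force: 0.0
```

>>> step_arm:
  linear:
    - [0, 0, 0.02]
    - [0, 0, 0.04]
    - [0, 0, 0.05]
    - [0, 0, 0.05]
    - [0, 0, 0.05]
  rotation:
    - [0, 0, 0]
    - [0, 0, 0]
    - [0, 0, 0]
    - [0, 0, 0]
    - [0, 0, 0]

```text
t: 12.1
ee_pos: [0.6178, -0.2626, 0.1106]
ee_rot: [-0.623, -3.079, -0.0]
wrist_force: [0.2, 0.7, 0.4]
width: 1.002
grasp_force: 0.0
```

```bash
python3 plan.py 0.6187,-0.2645,0.02,67.1
```

```text
t 12.10 pos [ 0.6178 -0.2626  0.1106] phi 67.13 tilt 0.01 F [0.21 0.69 0.39] grip 0.0 w 1.002 q [-0.52  0.55  0.11  1.13  0.   -0.12]
lin [-0.013, -0.012, 0.755] rot [0.0, -0.0, 0.0002]
-- at [0.6187, -0.2645, 0.02, 67.1]
```

>>> step_arm:
  linear:
    - [-0.013, -0.012, 0.2]
    - [-0.013, -0.012, 0.42]
    - [-0.013, -0.012, 0.62]
    - [-0.013, -0.012, 0.72]
    - [-0.013, -0.012, 0.755]
  rotation:
    - [0, 0, 0]
    - [0, 0, 0]
    - [0, 0, 0]
    - [0, 0, 0]
    - [0, 0, 0]

```text
t: 12.6
ee_pos: [0.6179, -0.2644, 0.0185]
ee_rot: [-0.623, -3.077, -0.001]
wrist_force: [-0.6, -0.2, -0.4]
width: 1.003
grasp_force: 0.0
```

>>> step_arm:
  linear:
    - [0, 0, 0]
    - [0, 0, 0]
    - [0, 0, 0]
    - [0, 0, 0]
    - [0, 0, 0]
  rotation:
    - [0, 0, 0]
    - [0, 0, 0]
    - [0, 0, 0]
    - [0, 0, 0]
    - [0, 0, 0]
  jaw: -1

```text
t: 13.1
ee_pos: [0.6202, -0.2654, 0.0217]
ee_rot: [0.623, 3.076, -0.001]
wrist_force: [0.6, 1.5, 5.4]
width: 0.555
grasp_force: 64.3
```

>>> step_arm:
  linear:
    - [0, 0, 0]
    - [0, 0, 0]
    - [0, 0, 0]
  rotation:
    - [0, 0, 0]
    - [0, 0, 0]
    - [0, 0, 0]

```text
t: 13.4
ee_pos: [0.6202, -0.2653, 0.0217]
ee_rot: [0.623, 3.076, -0.001]
wrist_force: [0.9, 1.1, 6.1]
width: 0.552
grasp_force: 64.3
```

>>> step_arm:
  linear:
    - [0, 0, -0.05]
    - [0, 0, -0.15]
    - [0, 0, -0.3]
    - [0, 0, -0.45]
    - [0, 0, -0.6]
  rotation:
    - [0, 0, 0]
    - [0, 0, 0]
    - [0, 0, 0]
    - [0, 0, 0]
    - [0, 0, 0]

```text
t: 13.9
ee_pos: [0.6178, -0.2648, 0.0916]
ee_rot: [-0.624, -3.076, -0.001]
wrist_force: [-0.5, 0.2, -5.5]
width: 0.558
grasp_force: 64.3
```

>>> step_arm:
  linear:
    - [0, 0, -0.12]
    - [0, 0, -0.2]
    - [0, 0, -0.22]
    - [0, 0, -0.22]
    - [0, 0, -0.22]
  rotation:
    - [0, 0, 0]
    - [0, 0, 0]
    - [0, 0, 0]
    - [0, 0, 0]
    - [0, 0, 0]

```text
t: 14.4
ee_pos: [0.6181, -0.2647, 0.1171]
ee_rot: [-0.624, -3.077, -0.001]
wrist_force: [0.2, 0.4, -6.9]
width: 0.561
grasp_force: 64.3
```

>>> step_arm:
  linear:
    - [0, 0, 0]
    - [0, 0, 0]
    - [0, 0, 0]
  rotation:
    - [0, 0, 0]
    - [0, 0, 0]
    - [0, 0, 0]

```text
t: 14.7
ee_pos: [0.6186, -0.2649, 0.1177]
ee_rot: [-0.624, -3.078, -0.001]
wrist_force: [-0.2, 0.3, -6.2]
width: 0.556
grasp_force: 64.3
```

```bash
python3 plan.py 0.51,0.05,0.12,112.1 0.51,0.05,0.025,112.1
```

```text
t 14.70 pos [ 0.6186 -0.2649  0.1177] phi 67.08 tilt 0.05 F [-0.2   0.3  -6.23] grip 64.3 w 0.556 q [-0.52  0.55  0.13  1.15  0.   -0.12]
lin [0.619, 0.688, -0.006] rot [0.0001, -0.0001, -0.0834]
lin [0.419, 0.825, -0.006] rot [0.0001, -0.0001, -0.0834]
lin [0.191, 0.905, -0.006] rot [0.0001, -0.0001, -0.0834]
-- at [0.51, 0.05, 0.12, 112.1]
lin [-0.0, 0.0, 0.792] rot [0.0, -0.0, -0.0]
-- at [0.51, 0.05, 0.025, 112.1]
```

The orange-lid tin reads about 6.2 N and the black-lid one about 2.5 N, so orange is the heavier. Now to carry orange to the mat.

>>> step_arm:
  linear:
    - [0.1, 0.11, 0]
    - [0.26, 0.29, 0]
    - [0.42, 0.47, 0]
    - [0.55, 0.61, 0]
    - [0.619, 0.688, 0]
  rotation:
    - [0, 0, -0.015]
    - [0, 0, -0.035]
    - [0, 0, -0.055]
    - [0, 0, -0.073]
    - [0, 0, -0.0834]

```text
t: 15.2
ee_pos: [0.5816, -0.1581, 0.1183]
ee_rot: [-0.212, -3.134, -0.001]
wrist_force: [0.4, -0.9, -5.2]
width: 0.557
grasp_force: 64.4
```

>>> step_arm:
  linear:
    - [0.08, 0.17, 0]
    - [0.17, 0.34, 0]
    - [0.26, 0.52, 0]
    - [0.34, 0.68, 0]
    - [0.419, 0.825, 0]
  rotation:
    - [0, 0, -0.015]
    - [0, 0, -0.035]
    - [0, 0, -0.055]
    - [0, 0, -0.07]
    - [0, 0, -0.0834]

```text
t: 15.7
ee_pos: [0.5465, -0.0545, 0.1185]
ee_rot: [-0.197, 3.134, -0.001]
wrist_force: [0.6, 0.6, -6.0]
width: 0.552
grasp_force: 64.3
```

>>> step_arm:
  linear:
    - [0.05, 0.25, 0]
    - [0.1, 0.5, 0]
    - [0.15, 0.7, 0]
    - [0.18, 0.84, 0]
    - [0.191, 0.905, 0]
  rotation:
    - [0, 0, -0.015]
    - [0, 0, -0.035]
    - [0, 0, -0.055]
    - [0, 0, -0.073]
    - [0, 0, -0.0834]

```text
t: 16.2
ee_pos: [0.5097, 0.0512, 0.1185]
ee_rot: [-0.608, 3.082, 0.0]
wrist_force: [0.6, 0.2, -6.6]
width: 0.554
grasp_force: 64.4
```

>>> step_arm:
  linear:
    - [0, 0, 0.1]
    - [0, 0, 0.3]
    - [0, 0, 0.5]
    - [0, 0, 0.65]
    - [0, 0, 0.73]
  rotation:
    - [0, 0, 0]
    - [0, 0, 0]
    - [0, 0, 0]
    - [0, 0, 0]
    - [0, 0, 0]

```text
t: 16.7
ee_pos: [0.5093, 0.0488, 0.0283]
ee_rot: [0.599, -3.081, -0.0]
wrist_force: [-0.1, 0.2, -6.2]
width: 0.556
grasp_force: 64.2
```

>>> step_arm:
  linear:
    - [0, 0, 0.02]
    - [0, 0, 0.03]
    - [0, 0, 0.03]
    - [0, 0, 0.03]
    - [0, 0, 0.03]
  rotation:
    - [0, 0, 0]
    - [0, 0, 0]
    - [0, 0, 0]
    - [0, 0, 0]
    - [0, 0, 0]

```text
t: 17.2
ee_pos: [0.5109, 0.0498, 0.0278]
ee_rot: [-0.602, 3.082, -0.001]
wrist_force: [-0.6, -0.1, -6.8]
width: 0.553
grasp_force: 64.2
```

```bash
python3 plan.py 0.51,0.05,0.0177,112.1
```

```text
t 17.20 pos [0.5109 0.0498 0.0278] phi 112.12 tilt 0.10 F [-0.61 -0.14 -6.76] grip 64.2 w 0.553 q [-0.06  0.35 -0.44  0.78  0.   -0.45]
lin [0.007, 0.004, 0.084] rot [-0.0002, 0.0005, 0.0001]
-- at [0.51, 0.05, 0.0177, 112.1]
```

>>> step_arm:
  linear:
    - [0, 0, 0.03]
    - [0, 0, 0.05]
    - [0, 0, 0.065]
    - [0, 0, 0.072]
    - [0, 0, 0.072]
  rotation:
    - [0, 0, 0]
    - [0, 0, 0]
    - [0, 0, 0]
    - [0, 0, 0]
    - [0, 0, 0]

```text
t: 17.7
ee_pos: [0.51, 0.0499, 0.0182]
ee_rot: [0.603, -3.083, -0.0]
wrist_force: [-0.5, -0.7, -6.6]
width: 0.554
grasp_force: 64.2
```

>>> step_arm:
  linear:
    - [0, 0, 0.004]
    - [0, 0, 0.008]
    - [0, 0, 0.008]
    - [0, 0, 0.008]
  rotation:
    - [0, 0, 0]
    - [0, 0, 0]
    - [0, 0, 0]
    - [0, 0, 0]

```text
t: 18.1
ee_pos: [0.5103, 0.0498, 0.0177]
ee_rot: [-0.603, 3.083, -0.0]
wrist_force: [-1.1, -0.9, -3.0]
width: 0.556
grasp_force: 64.7
```

>>> step_arm:
  linear:
    - [0, 0, 0.004]
    - [0, 0, 0.004]
    - [0, 0, 0.004]
  rotation:
    - [0, 0, 0]
    - [0, 0, 0]
    - [0, 0, 0]

```text
t: 18.4
ee_pos: [0.5103, 0.0498, 0.0177]
ee_rot: [-0.603, 3.083, -0.0]
wrist_force: [-3.7, -1.1, 5.3]
width: 0.553
grasp_force: 65.5
```

>>> step_arm:
  linear:
    - [0, 0, 0]
    - [0, 0, 0]
    - [0, 0, 0]
    - [0, 0, 0]
  rotation:
    - [0, 0, 0]
    - [0, 0, 0]
    - [0, 0, 0]
    - [0, 0, 0]
  jaw: 1

```text
t: 18.8
ee_pos: [0.5105, 0.0498, 0.017]
ee_rot: [-0.603, 3.083, -0.0]
wrist_force: [0.6, 0.4, 0.2]
width: 1.0
grasp_force: 0.0
```

>>> step_arm:
  linear:
    - [0, 0, -0.1]
    - [0, 0, -0.3]
    - [0, 0, -0.5]
    - [0, 0, -0.65]
    - [0, 0, -0.7]
  rotation:
    - [0, 0, 0]
    - [0, 0, 0]
    - [0, 0, 0]
    - [0, 0, 0]
    - [0, 0, 0]

```text
t: 19.3
ee_pos: [0.5118, 0.0498, 0.1038]
ee_rot: [-0.602, 3.079, -0.002]
wrist_force: [0.8, -0.8, -0.2]
width: 0.998
grasp_force: 0.0
```

>>> step_arm:
  linear:
    - [0, 0, 0]
    - [0, 0, 0]
    - [0, 0, 0]
    - [0, 0, 0]
    - [0, 0, 0]
  rotation:
    - [0, 0, 0.03]
    - [0, 0, 0.07]
    - [0, 0, 0.11]
    - [0, 0, 0.15]
    - [0, 0, 0.19]

```text
t: 19.8
ee_pos: [0.5099, 0.0499, 0.1007]
ee_rot: [-0.339, -3.123, -0.0]
wrist_force: [-0.1, -0.1, -0.2]
width: 0.999
grasp_force: 0.0
```

>>> step_arm:
  linear:
    - [0, 0, 0]
    - [0, 0, 0]
    - [0, 0, 0]
    - [0, 0, 0]
    - [0, 0, 0]
  rotation:
    - [0, 0, 0.04]
    - [0, 0, 0.08]
    - [0, 0, 0.12]
    - [0, 0, 0.16]
    - [0, 0, 0.2]

```text
t: 20.3
ee_pos: [0.5098, 0.0499, 0.1007]
ee_rot: [-1.287, -2.865, 0.0]
wrist_force: [0.5, 0.2, -0.0]
width: 0.997
grasp_force: 0.0
```

>>> step_arm:
  linear:
    - [0, 0, 0]
    - [0, 0, 0]
    - [0, 0, 0]
    - [0, 0, 0]
    - [0, 0, 0]
  rotation:
    - [0, 0, 0.04]
    - [0, 0, 0.08]
    - [0, 0, 0.11]
    - [0, 0, 0.11]
    - [0, 0, 0.11]

```text
t: 20.8
ee_pos: [0.51, 0.0499, 0.1008]
ee_rot: [-1.751, -2.608, 0.0]
wrist_force: [-0.1, 0.1, 0.3]
width: 0.999
grasp_force: 0.0
```

```bash
python3 plan.py 0.5102,0.0498,0.03,22.1
python3 - <<'E'
from rig import bot
import cv2,numpy as np
p=bot.get_image("scene");l,t,r,b=270,130,470,350
cv2.imwrite("pics/mat.png",cv2.resize(p["frame"][t:b,l:r,::-1],None,fx=2.7,fy=2.7,interpolation=cv2.INTER_CUBIC))
E
```

```text
t 20.80 pos [0.51   0.0499 0.1008] phi 22.25 tilt 0.02 F [-0.14  0.12  0.27] grip 0.0 w 0.999 q [-0.06  0.27 -0.34  0.96  0.    1.12]
lin [-0.001, 0.002, 0.59] rot [-0.0001, -0.0001, 0.0008]
-- at [0.5102, 0.0498, 0.03, 22.1]
```

View pics/mat.png

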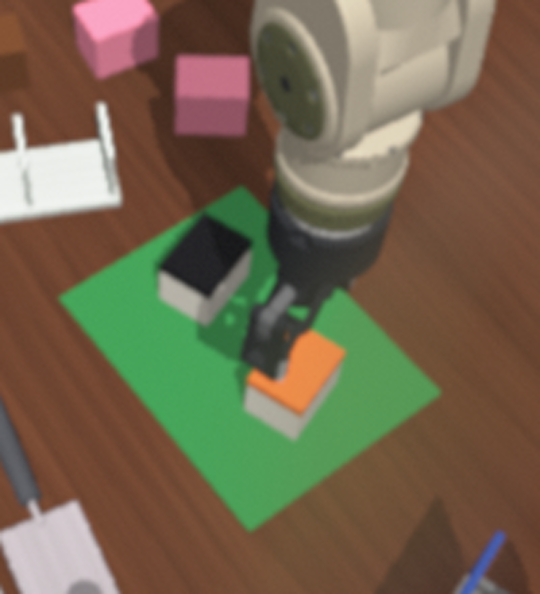

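Both tins stand on the mat, black lid at (205,265) and orange lid at (298,380). The gripper is turned to take orange by its ends.

>>> step_arm:
  linear:
    - [0, 0, 0.1]
    - [0, 0, 0.28]
    - [0, 0, 0.45]
    - [0, 0, 0.55]
    - [0, 0, 0.582]
  rotation:
    - [0, 0, 0]
    - [0, 0, 0]
    - [0, 0, 0]
    - [0, 0, 0]
    - [0, 0, 0]

```text
t: 21.35
ee_pos: [0.5087, 0.0499, 0.0292]
ee_rot: [-1.752, -2.604, 0.002]
wrist_force: [-0.7, 0.7, -0.1]
width: 1.0
grasp_force: 0.0
```

>>> step_arm:
  linear:
    - [0, 0, 0]
    - [0, 0, 0]
    - [0, 0, 0]
    - [0, 0, 0]
    - [0, 0, 0]
  rotation:
    - [0, 0, 0]
    - [0, 0, 0]
    - [0, 0, 0]
    - [0, 0, 0]
    - [0, 0, 0]
  jaw: -1

```text
t: 21.85
ee_pos: [0.5106, 0.0497, 0.0319]
ee_rot: [1.753, 2.606, 0.001]
wrist_force: [-1.0, 0.3, 4.5]
width: 0.734
grasp_force: 69.7
```

```bash
python3 plan.py 0.5102,0.0498,0.15,22.1
```

```text
t 21.85 pos [0.5106 0.0497 0.0319] phi 22.12 tilt 0.06 F [-0.99  0.33  4.48] grip 69.7 w 0.734 q [-0.06  0.35 -0.43  0.79 -0.    1.13]
lin [0.001, -0.002, -0.984] rot [0.0003, 0.0002, 0.0001]
-- at [0.5102, 0.0498, 0.15, 22.1]
```

>>> step_arm:
  linear:
    - [0, 0, -0.05]
    - [0, 0, -0.2]
    - [0, 0, -0.4]
    - [0, 0, -0.65]
    - [0, 0, -0.85]
  rotation:
    - [0, 0, 0]
    - [0, 0, 0]
    - [0, 0, 0]
    - [0, 0, 0]
    - [0, 0, 0]

```text
t: 22.35
ee_pos: [0.5098, 0.05, 0.134]
ee_rot: [-1.753, -2.606, 0.0]
wrist_force: [0.7, -0.2, -6.6]
width: 0.733
grasp_force: 68.6
```

>>> step_arm:
  linear:
    - [0, 0, -0.1]
    - [0, 0, -0.15]
    - [0, 0, -0.15]
    - [0, 0, -0.15]
    - [0, 0, -0.15]
  rotation:
    - [0, 0, 0]
    - [0, 0, 0]
    - [0, 0, 0]
    - [0, 0, 0]
    - [0, 0, 0]

```text
t: 22.85
ee_pos: [0.5092, 0.0499, 0.1497]
ee_rot: [-1.753, -2.604, 0.002]
wrist_force: [0.3, -0.6, -6.7]
width: 0.737
grasp_force: 68.6
```

```bash
python3 plan.py 0.5385,0.2989,0.15,22.1
```

```text
t 22.85 pos [0.5092 0.0499 0.1497] phi 22.12 tilt 0.15 F [ 0.35 -0.64 -6.7 ] grip 68.6 w 0.737 q [-0.06  0.23 -0.26  1.07  0.    1.13]
lin [0.915, 0.504, -0.001] rot [-0.0004, -0.0002, 0.0001]
lin [0.915, 0.504, -0.001] rot [-0.0004, -0.0002, 0.0001]
-- at [0.5385, 0.2989, 0.15, 22.1]
```

>>> step_arm:
  linear:
    - [0.1, 0.06, 0]
    - [0.3, 0.165, 0]
    - [0.52, 0.286, 0]
    - [0.74, 0.4, 0]
    - [0.915, 0.5, 0]
  rotation:
    - [0, 0, 0]
    - [0, 0, 0]
    - [0, 0, 0]
    - [0, 0, 0]
    - [0, 0, 0]

```text
t: 23.35
ee_pos: [0.524, 0.1763, 0.1504]
ee_rot: [-1.752, -2.606, 0.0]
wrist_force: [0.9, -1.2, -5.5]
width: 0.736
grasp_force: 68.4
```

>>> step_arm:
  linear:
    - [0.22, 0.12, 0]
    - [0.45, 0.25, 0]
    - [0.66, 0.36, 0]
    - [0.82, 0.45, 0]
    - [0.915, 0.5, 0]
  rotation:
    - [0, 0, 0]
    - [0, 0, 0]
    - [0, 0, 0]
    - [0, 0, 0]
    - [0, 0, 0]

```text
t: 23.85
ee_pos: [0.5381, 0.3009, 0.1501]
ee_rot: [-1.751, -2.607, 0.001]
wrist_force: [0.3, 0.3, -6.3]
width: 0.736
grasp_force: 68.4
```

>>> step_arm:
  linear:
    - [0, 0, 0]
    - [0, 0, 0]
    - [0, 0, 0]
    - [0, 0, 0]
    - [0, 0, 0]
  rotation:
    - [0, 0, 0]
    - [0, 0, 0]
    - [0, 0, 0]
    - [0, 0, 0]
    - [0, 0, 0]

```text
t: 24.35
ee_pos: [0.5388, 0.2976, 0.1513]
ee_rot: [1.756, 2.605, 0.0]
wrist_force: [-0.6, -0.6, -6.0]
width: 0.736
grasp_force: 68.4
```

```bash
python3 plan.py 0.5385,0.2989,0.13,22.1
python3 - <<'E'
from rig import bot
from fit import *
v=[]
s=bot.sense();q=[s["ee_pos"][0],s["ee_pos"][1],np.radians(22.1)];z0=s["ee_pos"][2]-.0279
walls=[box(-.071,.071,k*.0305-.003,k*.0305+.003,.1,.1) for k in(1,-1)]
tin=[box(-.032,.032,-.024,.024,z0,z0),box(-.032,.032,-.024,.024,z0+.052,z0+.052)]
for n,e in(("top",(80,190,200,330)),("scene",(390,300,510,440))):
    p=bot.get_image(n);l,t,r,b=e;Z=3.3
    im=cv2.resize(p["frame"][t:b,l:r,::-1],None,fx=Z,fy=Z,interpolation=cv2.INTER_CUBIC)
    for B,qq,c in[(w,[.5385,.2989,.386],(0,255,255)) for w in walls]+[(w,q,(0,255,0)) for w in tin]:
        hl=cv2.convexHull(((proj(p,place(B,qq))-[l,t]+.5)*Z).astype(np.float32)).astype(np.int32);cv2.polylines(im,[hl],True,c,1)
    v.append(im)
cv2.imwrite("pics/over.png",np.hstack(v))
E
```

```text
t 24.35 pos [0.5388 0.2976 0.1513] phi 22.05 tilt 0.01 F [-0.57 -0.56 -6.01] grip 68.4 w 0.736 q [ 0.37  0.42  0.01  1.16 -0.    1.56]
lin [0.011, 0.001, 0.178] rot [0.0001, 0.0, -0.0003]
-- at [0.5385, 0.2989, 0.13, 22.1]
```

View pics/over.png

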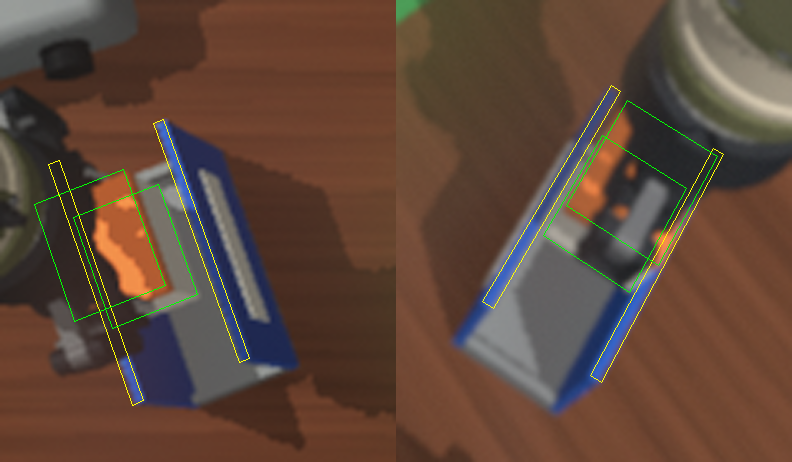

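Overlays match in both views. The yellow wall tops sit on the blue walls and the green tin outline fits the orange tin, which is centred between them. I'll settle, then trim before lowering.

>>> step_arm:
  linear:
    - [0, 0, 0.05]
    - [0, 0, 0.1]
    - [0, 0, 0.15]
    - [0, 0, 0.15]
    - [0, 0, 0.15]
  rotation:
    - [0, 0, 0]
    - [0, 0, 0]
    - [0, 0, 0]
    - [0, 0, 0]
    - [0, 0, 0]

```text
t: 24.95
ee_pos: [0.5384, 0.2984, 0.1327]
ee_rot: [-1.754, -2.606, 0.001]
wrist_force: [0.6, 0.0, -6.0]
width: 0.732
grasp_force: 68.3
```

>>> step_arm:
  linear:
    - [0, 0, 0]
    - [0, 0, 0]
    - [0, 0, 0]
    - [0, 0, 0]
    - [0, 0, 0]
  rotation:
    - [0, 0, 0]
    - [0, 0, 0]
    - [0, 0, 0]
    - [0, 0, 0]
    - [0, 0, 0]

```text
t: 25.45
ee_pos: [0.5387, 0.2985, 0.1333]
ee_rot: [1.754, 2.606, 0.0]
wrist_force: [-0.3, 0.2, -6.1]
width: 0.735
grasp_force: 68.3
```

```bash
python3 plan.py 0.5385,0.2989,0.04,22.1
```

```text
t 25.45 pos [0.5387 0.2985 0.1333] phi 22.12 tilt 0.02 F [-0.32  0.17 -6.05] grip 68.3 w 0.735 q [ 0.38  0.43 -0.02  1.12  0.    1.56]
lin [0.004, -0.001, 0.777] rot [0.0001, -0.0, 0.0001]
-- at [0.5385, 0.2989, 0.04, 22.1]
```

>>> step_arm:
  linear:
    - [0.004, 0, 0.04]
    - [0.004, 0, 0.09]
    - [0.004, 0, 0.15]
    - [0.004, 0, 0.2]
    - [0.004, 0, 0.22]
  rotation:
    - [0, 0, 0]
    - [0, 0, 0]
    - [0, 0, 0]
    - [0, 0, 0]
    - [0, 0, 0]

```text
t: 25.95
ee_pos: [0.5377, 0.2986, 0.1054]
ee_rot: [-1.753, -2.605, 0.003]
wrist_force: [-0.9, 0.5, -6.1]
width: 0.734
grasp_force: 68.4
```

>>> step_arm:
  linear:
    - [0, 0, 0.08]
    - [0, 0, 0.2]
    - [0, 0, 0.32]
    - [0, 0, 0.44]
    - [0, 0, 0.5]
  rotation:
    - [0, 0, 0]
    - [0, 0, 0]
    - [0, 0, 0]
    - [0, 0, 0]
    - [0, 0, 0]

```text
t: 26.45
ee_pos: [0.5376, 0.2986, 0.045]
ee_rot: [-1.753, -2.605, 0.003]
wrist_force: [-0.1, 0.3, -7.0]
width: 0.734
grasp_force: 68.3
```

>>> step_arm:
  linear:
    - [0, 0, 0.02]
    - [0, 0, 0.03]
    - [0, 0, 0.03]
    - [0, 0, 0.03]
    - [0, 0, 0.03]
  rotation:
    - [0, 0, 0]
    - [0, 0, 0]
    - [0, 0, 0]
    - [0, 0, 0]
    - [0, 0, 0]

```text
t: 26.95
ee_pos: [0.5389, 0.2991, 0.0438]
ee_rot: [1.754, 2.606, 0.002]
wrist_force: [0.3, -0.1, -5.5]
width: 0.733
grasp_force: 68.3
```

```bash
python3 plan.py 0.5385,0.2989,0.0339,22.1
```

```text
t 26.95 pos [0.5389 0.2991 0.0438] phi 22.12 tilt 0.07 F [ 0.34 -0.13 -5.47] grip 68.3 w 0.733 q [ 0.38  0.5  -0.14  0.92  0.    1.56]
lin [-0.0, -0.004, 0.083] rot [0.0004, -0.0, 0.0001]
-- at [0.5385, 0.2989, 0.0339, 22.1]
```

>>> step_arm:
  linear:
    - [0, 0, 0.03]
    - [0, 0, 0.05]
    - [0, 0, 0.06]
    - [0, 0, 0.066]
    - [0, 0, 0.066]
  rotation:
    - [0, 0, 0]
    - [0, 0, 0]
    - [0, 0, 0]
    - [0, 0, 0]
    - [0, 0, 0]

```text
t: 27.45
ee_pos: [0.5384, 0.2989, 0.035]
ee_rot: [-1.754, -2.606, 0.0]
wrist_force: [-0.3, 0.9, -6.3]
width: 0.729
grasp_force: 68.5
```

>>> step_arm:
  linear:
    - [0, 0, 0.004]
    - [0, 0, 0.008]
    - [0, 0, 0.008]
    - [0, 0, 0.008]
  rotation:
    - [0, 0, 0]
    - [0, 0, 0]
    - [0, 0, 0]
    - [0, 0, 0]

```text
t: 27.85
ee_pos: [0.5385, 0.2989, 0.0343]
ee_rot: [1.754, 2.606, 0.0]
wrist_force: [-0.2, -0.5, -5.8]
width: 0.738
grasp_force: 68.5
```

>>> step_arm:
  linear:
    - [0, 0, 0.004]
    - [0, 0, 0.007]
    - [0, 0, 0.007]
    - [0, 0, 0.007]
  rotation:
    - [0, 0, 0]
    - [0, 0, 0]
    - [0, 0, 0]
    - [0, 0, 0]

```text
t: 28.25
ee_pos: [0.5386, 0.299, 0.0339]
ee_rot: [1.754, 2.606, 0.001]
wrist_force: [-0.9, 0.2, -1.2]
width: 0.735
grasp_force: 69.0
```

>>> step_arm:
  linear:
    - [0, 0, 0.003]
    - [0, 0, 0.003]
    - [0, 0, 0.003]
  rotation:
    - [0, 0, 0]
    - [0, 0, 0]
    - [0, 0, 0]

```text
t: 28.55
ee_pos: [0.5386, 0.299, 0.0339]
ee_rot: [1.754, 2.606, 0.001]
wrist_force: [-3.6, -1.2, 6.0]
width: 0.734
grasp_force: 69.8
```

>>> step_arm:
  linear:
    - [0, 0, 0]
    - [0, 0, 0]
    - [0, 0, 0]
    - [0, 0, 0]
  rotation:
    - [0, 0, 0]
    - [0, 0, 0]
    - [0, 0, 0]
    - [0, 0, 0]
  jaw: 0.8

```text
t: 28.95
ee_pos: [0.5388, 0.299, 0.0331]
ee_rot: [1.754, 2.606, 0.001]
wrist_force: [-0.3, -0.1, -0.7]
width: 0.904
grasp_force: 0.0
```

>>> step_arm:
  linear:
    - [0, 0, -0.05]
    - [0, 0, -0.2]
    - [0, 0, -0.45]
    - [0, 0, -0.75]
    - [0, 0, -0.95]
  rotation:
    - [0, 0, 0]
    - [0, 0, 0]
    - [0, 0, 0]
    - [0, 0, 0]
    - [0, 0, 0]

```text
t: 29.45
ee_pos: [0.5393, 0.2993, 0.1501]
ee_rot: [1.753, 2.605, 0.004]
wrist_force: [-0.3, 0.5, 0.2]
width: 0.895
grasp_force: 0.0
```

>>> step_arm:
  linear:
    - [0, 0, 0]
    - [0, 0, 0]
    - [0, 0, 0]
  rotation:
    - [0, 0, 0]
    - [0, 0, 0]
    - [0, 0, 0]
  jaw: 1

```text
t: 29.75
ee_pos: [0.5377, 0.2986, 0.146]
ee_rot: [-1.753, -2.605, 0.002]
wrist_force: [0.3, -0.3, -0.3]
width: 1.0
grasp_force: 0.0
```

```bash
python3 plan.py 0.5101,-0.0751,0.148,22.1 0.5101,-0.0751,0.031,22.1
```

```text
t 29.75 pos [0.5377 0.2986 0.146 ] phi 22.12 tilt 0.10 F [ 0.33 -0.32 -0.27] grip 0.0 w 1.000 q [0.38 0.43 0.   1.15 0.   1.56]
lin [-0.933, -0.462, -0.005] rot [-0.0002, -0.0, 0.0]
lin [-0.933, -0.462, -0.005] rot [-0.0002, -0.0, 0.0]
lin [-0.933, -0.462, -0.005] rot [-0.0002, -0.0, 0.0]
-- at [0.5101, -0.0751, 0.148, 22.1]
lin [-0.0, -0.0, 0.975] rot [0.0, -0.0, -0.0]
-- at [0.5101, -0.0751, 0.031, 22.1]
```

>>> step_arm:
  linear:
    - [-0.15, -0.075, 0]
    - [-0.4, -0.2, 0]
    - [-0.65, -0.32, 0]
    - [-0.8, -0.4, 0]
    - [-0.933, -0.463, 0]
  rotation:
    - [0, 0, 0]
    - [0, 0, 0]
    - [0, 0, 0]
    - [0, 0, 0]
    - [0, 0, 0]

```text
t: 30.25
ee_pos: [0.5278, 0.1728, 0.1454]
ee_rot: [-1.754, -2.604, 0.004]
wrist_force: [0.8, -0.1, 0.1]
width: 1.001
grasp_force: 0.0
```

>>> step_arm:
  linear:
    - [-0.2, -0.1, 0]
    - [-0.4, -0.2, 0]
    - [-0.6, -0.3, 0]
    - [-0.78, -0.388, 0]
    - [-0.933, -0.463, 0]
  rotation:
    - [0, 0, 0]
    - [0, 0, 0]
    - [0, 0, 0]
    - [0, 0, 0]
    - [0, 0, 0]

```text
t: 30.75
ee_pos: [0.5186, 0.0484, 0.1455]
ee_rot: [-1.754, -2.604, 0.002]
wrist_force: [-0.3, 0.2, -0.6]
width: 1.002
grasp_force: 0.0
```

>>> step_arm:
  linear:
    - [-0.25, -0.125, 0]
    - [-0.5, -0.25, 0]
    - [-0.72, -0.36, 0]
    - [-0.87, -0.43, 0]
    - [-0.933, -0.464, 0]
  rotation:
    - [0, 0, 0]
    - [0, 0, 0]
    - [0, 0, 0]
    - [0, 0, 0]
    - [0, 0, 0]

```text
t: 31.25
ee_pos: [0.5095, -0.0765, 0.1457]
ee_rot: [-1.756, -2.602, 0.001]
wrist_force: [-0.9, -0.1, 0.1]
width: 1.006
grasp_force: 0.0
```

>>> step_arm:
  linear:
    - [0, 0, 0.1]
    - [0, 0, 0.25]
    - [0, 0, 0.38]
    - [0, 0, 0.42]
    - [0, 0, 0.42]
  rotation:
    - [0, 0, 0]
    - [0, 0, 0]
    - [0, 0, 0]
    - [0, 0, 0]
    - [0, 0, 0]

```text
t: 31.75
ee_pos: [0.5093, -0.0737, 0.0951]
ee_rot: [-1.751, -2.605, 0.001]
wrist_force: [-0.5, 0.2, 0.4]
width: 0.999
grasp_force: 0.0
```

>>> step_arm:
  linear:
    - [0, 0, 0]
    - [0, 0, 0]
    - [0, 0, 0]
    - [0, 0, 0]
    - [0, 0, 0]
  rotation:
    - [0, 0, 0]
    - [0, 0, 0]
    - [0, 0, 0]
    - [0, 0, 0]
    - [0, 0, 0]

```text
t: 32.25
ee_pos: [0.5106, -0.0751, 0.097]
ee_rot: [1.754, 2.606, 0.0]
wrist_force: [-0.5, 0.6, 0.7]
width: 1.005
grasp_force: 0.0
```

```bash
python3 plan.py 0.5101,-0.0751,0.028,22.1
```

```text
t 32.25 pos [ 0.5106 -0.0751  0.097 ] phi 22.12 tilt 0.04 F [-0.48  0.63  0.66] grip 0.0 w 1.005 q [-0.3   0.28 -0.34  0.95  0.    0.88]
lin [0.002, -0.004, 0.575] rot [0.0002, 0.0001, 0.0001]
-- at [0.5101, -0.0751, 0.028, 22.1]
```

>>> step_arm:
  linear:
    - [0, 0, 0.1]
    - [0, 0, 0.28]
    - [0, 0, 0.45]
    - [0, 0, 0.54]
    - [0, 0, 0.56]
  rotation:
    - [0, 0, 0]
    - [0, 0, 0]
    - [0, 0, 0]
    - [0, 0, 0]
    - [0, 0, 0]

```text
t: 32.75
ee_pos: [0.509, -0.0746, 0.0276]
ee_rot: [-1.752, -2.604, 0.001]
wrist_force: [-0.2, -0.4, -0.4]
width: 0.999
grasp_force: 0.0
```

>>> step_arm:
  linear:
    - [0, 0, 0]
    - [0, 0, 0]
    - [0, 0, 0]
    - [0, 0, 0]
    - [0, 0, 0]
  rotation:
    - [0, 0, 0]
    - [0, 0, 0]
    - [0, 0, 0]
    - [0, 0, 0]
    - [0, 0, 0]
  jaw: -1

```text
t: 33.25
ee_pos: [0.5112, -0.0753, 0.0303]
ee_rot: [1.753, 2.605, 0.001]
wrist_force: [0.5, 0.3, 4.5]
width: 0.739
grasp_force: 68.3
```

```bash
python3 plan.py 0.5101,-0.0751,0.148,22.1
```

```text
t 33.25 pos [ 0.5112 -0.0753  0.0303] phi 22.12 tilt 0.11 F [0.47 0.27 4.45] grip 68.3 w 0.739 q [-0.3   0.35 -0.43  0.79 -0.    0.88]
lin [0.004, -0.007, -0.981] rot [0.0005, 0.0004, 0.0001]
-- at [0.5101, -0.0751, 0.148, 22.1]
```

>>> step_arm:
  linear:
    - [0, 0, -0.05]
    - [0, 0, -0.2]
    - [0, 0, -0.45]
    - [0, 0, -0.75]
    - [0, 0, -0.92]
  rotation:
    - [0, 0, 0]
    - [0, 0, 0]
    - [0, 0, 0]
    - [0, 0, 0]
    - [0, 0, 0]

```text
t: 33.75
ee_pos: [0.511, -0.0752, 0.1423]
ee_rot: [1.753, 2.605, 0.001]
wrist_force: [1.4, -0.4, -2.2]
width: 0.733
grasp_force: 67.7
```

>>> step_arm:
  linear:
    - [0, 0, -0.06]
    - [0, 0, -0.09]
    - [0, 0, -0.09]
    - [0, 0, -0.09]
    - [0, 0, -0.09]
  rotation:
    - [0, 0, 0]
    - [0, 0, 0]
    - [0, 0, 0]
    - [0, 0, 0]
    - [0, 0, 0]

```text
t: 34.25
ee_pos: [0.5096, -0.0748, 0.1493]
ee_rot: [-1.753, -2.604, 0.001]
wrist_force: [0.4, 0.8, -3.0]
width: 0.738
grasp_force: 67.6
```

>>> step_arm:
  linear:
    - [0.15, 0.075, 0]
    - [0.35, 0.175, 0]
    - [0.55, 0.275, 0]
    - [0.75, 0.373, 0]
    - [0.933, 0.463, 0]
  rotation:
    - [0, 0, 0]
    - [0, 0, 0]
    - [0, 0, 0]
    - [0, 0, 0]
    - [0, 0, 0]

```text
t: 34.75
ee_pos: [0.5192, 0.0507, 0.1498]
ee_rot: [-1.753, -2.605, 0.001]
wrist_force: [0.5, 0.6, -3.0]
width: 0.732
grasp_force: 67.5
```

>>> step_arm:
  linear:
    - [0.19, 0.095, 0]
    - [0.38, 0.19, 0]
    - [0.57, 0.285, 0]
    - [0.75, 0.373, 0]
    - [0.933, 0.463, 0]
  rotation:
    - [0, 0, 0]
    - [0, 0, 0]
    - [0, 0, 0]
    - [0, 0, 0]
    - [0, 0, 0]

```text
t: 35.25
ee_pos: [0.5285, 0.1751, 0.1497]
ee_rot: [-1.753, -2.605, 0.002]
wrist_force: [-0.6, 1.0, -2.3]
width: 0.732
grasp_force: 67.5
```

>>> step_arm:
  linear:
    - [0.23, 0.115, 0]
    - [0.46, 0.23, 0]
    - [0.68, 0.34, 0]
    - [0.85, 0.42, 0]
    - [0.933, 0.464, 0]
  rotation:
    - [0, 0, 0]
    - [0, 0, 0]
    - [0, 0, 0]
    - [0, 0, 0]
    - [0, 0, 0]

```text
t: 35.75
ee_pos: [0.5379, 0.3006, 0.1495]
ee_rot: [-1.751, -2.607, 0.002]
wrist_force: [0.2, -0.7, -2.4]
width: 0.733
grasp_force: 67.5
```

>>> step_arm:
  linear:
    - [0, 0, 0]
    - [0, 0, 0]
    - [0, 0, 0]
    - [0, 0, 0]
    - [0, 0, 0]
  rotation:
    - [0, 0, 0]
    - [0, 0, 0]
    - [0, 0, 0]
    - [0, 0, 0]
    - [0, 0, 0]

```text
t: 36.25
ee_pos: [0.5387, 0.2981, 0.1509]
ee_rot: [1.756, 2.605, 0.0]
wrist_force: [0.3, 0.1, -3.5]
width: 0.74
grasp_force: 67.5
```

>>> step_arm:
  linear:
    - [0, 0, 0]
    - [0, 0, 0]
    - [0, 0, 0]
    - [0, 0, 0]
    - [0, 0, 0]
  rotation:
    - [0, 0, 0]
    - [0, 0, 0]
    - [0, 0, 0]
    - [0, 0, 0]
    - [0, 0, 0]

```text
t: 36.75
ee_pos: [0.5385, 0.299, 0.1507]
ee_rot: [-1.754, -2.606, -0.0]
wrist_force: [0.9, 0.2, -2.3]
width: 0.733
grasp_force: 67.5
```

```bash
python3 plan.py 0.5386,0.299,0.09,22.1
```

```text
t 36.75 pos [0.5385 0.299  0.1507] phi 22.13 tilt 0.01 F [ 0.89  0.2  -2.27] grip 67.5 w 0.733 q [0.38 0.42 0.01 1.16 0.   1.56]
lin [-0.0, 0.001, 0.506] rot [0.0, -0.0, 0.0001]
-- at [0.5386, 0.299, 0.09, 22.1]
```

>>> step_arm:
  linear:
    - [0, 0, 0.08]
    - [0, 0, 0.18]
    - [0, 0, 0.28]
    - [0, 0, 0.35]
    - [0, 0, 0.38]
  rotation:
    - [0, 0, 0]
    - [0, 0, 0]
    - [0, 0, 0]
    - [0, 0, 0]
    - [0, 0, 0]

```text
t: 37.25
ee_pos: [0.5374, 0.2985, 0.1031]
ee_rot: [-1.753, -2.605, 0.004]
wrist_force: [0.1, -0.3, -2.8]
width: 0.734
grasp_force: 67.5
```

>>> step_arm:
  linear:
    - [0, 0, 0.04]
    - [0, 0, 0.08]
    - [0, 0, 0.12]
    - [0, 0, 0.14]
    - [0, 0, 0.14]
  rotation:
    - [0, 0, 0]
    - [0, 0, 0]
    - [0, 0, 0]
    - [0, 0, 0]
    - [0, 0, 0]

```text
t: 37.75
ee_pos: [0.5383, 0.2988, 0.0879]
ee_rot: [-1.754, -2.606, 0.001]
wrist_force: [0.3, 0.2, -2.3]
width: 0.738
grasp_force: 67.5
```

>>> step_arm:
  linear:
    - [0, 0, 0]
    - [0, 0, 0]
    - [0, 0, 0]
    - [0, 0, 0]
    - [0, 0, 0]
  rotation:
    - [0, 0, 0]
    - [0, 0, 0]
    - [0, 0, 0]
    - [0, 0, 0]
    - [0, 0, 0]

```text
t: 38.25
ee_pos: [0.5386, 0.2989, 0.0884]
ee_rot: [1.754, 2.606, 0.0]
wrist_force: [-0.3, 0.2, -2.2]
width: 0.735
grasp_force: 67.5
```

```bash
python3 plan.py 0.5386,0.299,0.0843,22.1
```

```text
t 38.25 pos [0.5386 0.2989 0.0884] phi 22.12 tilt 0.02 F [-0.33  0.22 -2.16] grip 67.5 w 0.735 q [ 0.38  0.47 -0.09  1.02  0.    1.56]
lin [0.0, 0.0, 0.034] rot [0.0001, -0.0, 0.0001]
-- at [0.5386, 0.299, 0.0843, 22.1]
```

>>> step_arm:
  linear:
    - [0, 0, 0.01]
    - [0, 0, 0.02]
    - [0, 0, 0.029]
    - [0, 0, 0.029]
    - [0, 0, 0.029]
  rotation:
    - [0, 0, 0]
    - [0, 0, 0]
    - [0, 0, 0]
    - [0, 0, 0]
    - [0, 0, 0]

```text
t: 38.75
ee_pos: [0.5385, 0.2989, 0.0847]
ee_rot: [-1.754, -2.606, -0.0]
wrist_force: [-0.1, 0.5, -3.0]
width: 0.732
grasp_force: 67.5
```

>>> step_arm:
  linear:
    - [0, 0, 0.003]
    - [0, 0, 0.006]
    - [0, 0, 0.006]
    - [0, 0, 0.006]
  rotation:
    - [0, 0, 0]
    - [0, 0, 0]
    - [0, 0, 0]
    - [0, 0, 0]

```text
t: 39.15
ee_pos: [0.5386, 0.2989, 0.0843]
ee_rot: [1.754, 2.606, 0.001]
wrist_force: [0.3, -0.4, -0.5]
width: 0.731
grasp_force: 67.8
```

Contact at the predicted height. Press lightly, open, then retreat upward and away.

>>> step_arm:
  linear:
    - [0, 0, 0.002]
    - [0, 0, 0.002]
    - [0, 0, 0.002]
  rotation:
    - [0, 0, 0]
    - [0, 0, 0]
    - [0, 0, 0]

```text
t: 39.45
ee_pos: [0.5386, 0.299, 0.0844]
ee_rot: [1.754, 2.606, 0.001]
wrist_force: [-1.8, -0.5, 4.1]
width: 0.735
grasp_force: 68.1
```

>>> step_arm:
  linear:
    - [0, 0, 0]
    - [0, 0, 0]
    - [0, 0, 0]
    - [0, 0, 0]
  rotation:
    - [0, 0, 0]
    - [0, 0, 0]
    - [0, 0, 0]
    - [0, 0, 0]
  jaw: 1

```text
t: 39.85
ee_pos: [0.5386, 0.2989, 0.0837]
ee_rot: [1.754, 2.606, 0.0]
wrist_force: [0.4, -0.3, 0.0]
width: 0.999
grasp_force: 0.0
```

>>> step_arm:
  linear:
    - [0, 0, -0.05]
    - [0, 0, -0.2]
    - [0, 0, -0.45]
    - [0, 0, -0.75]
    - [0, 0, -0.98]
  rotation:
    - [0, 0, 0]
    - [0, 0, 0]
    - [0, 0, 0]
    - [0, 0, 0]
    - [0, 0, 0]

```text
t: 40.35
ee_pos: [0.5389, 0.2991, 0.204]
ee_rot: [1.753, 2.605, 0.003]
wrist_force: [0.8, 0.1, 1.0]
width: 0.996
grasp_force: 0.0
```

>>> step_arm:
  linear:
    - [-0.15, -0.075, 0]
    - [-0.4, -0.2, 0]
    - [-0.65, -0.32, 0]
    - [-0.8, -0.4, 0]
    - [-0.95, -0.46, 0]
  rotation:
    - [0, 0, 0]
    - [0, 0, 0]
    - [0, 0, 0]
    - [0, 0, 0]
    - [0, 0, 0]

```text
t: 40.85
ee_pos: [0.53, 0.1713, 0.2021]
ee_rot: [1.755, 2.605, 0.001]
wrist_force: [-0.2, -0.7, -0.1]
width: 1.005
grasp_force: 0.0
```

>>> step_arm:
  linear:
    - [-0.2, -0.1, 0]
    - [-0.4, -0.2, 0]
    - [-0.65, -0.32, 0]
    - [-0.85, -0.42, 0]
    - [-0.95, -0.46, 0]
  rotation:
    - [0, 0, 0]
    - [0, 0, 0]
    - [0, 0, 0]
    - [0, 0, 0]
    - [0, 0, 0]

```text
t: 41.35
ee_pos: [0.522, 0.0443, 0.202]
ee_rot: [1.756, 2.604, 0.0]
wrist_force: [0.4, 0.2, -0.5]
width: 1.0
grasp_force: 0.0
```

```bash
python3 - <<'E'
from rig import bot
from fit import *
v=[]
tin=[box(-.032,.032,-.024,.024,.11,.11)]
for n,e in(("top",(80,190,200,330)),("scene",(390,300,510,440))):
    p=bot.get_image(n);l,t,r,b=e;Z=3.3
    im=cv2.resize(p["frame"][t:b,l:r,::-1],None,fx=Z,fy=Z,interpolation=cv2.INTER_CUBIC)
    for B in tin:
        hl=cv2.convexHull(((proj(p,place(B,[.5386,.299,.386]))-[l,t]+.5)*Z).astype(np.float32)).astype(np.int32);cv2.polylines(im,[hl],True,(0,255,0),1)
    v.append(im)
cv2.imwrite("pics/final.png",np.hstack(v))
E
```

```text
(no output)
```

View pics/final.png

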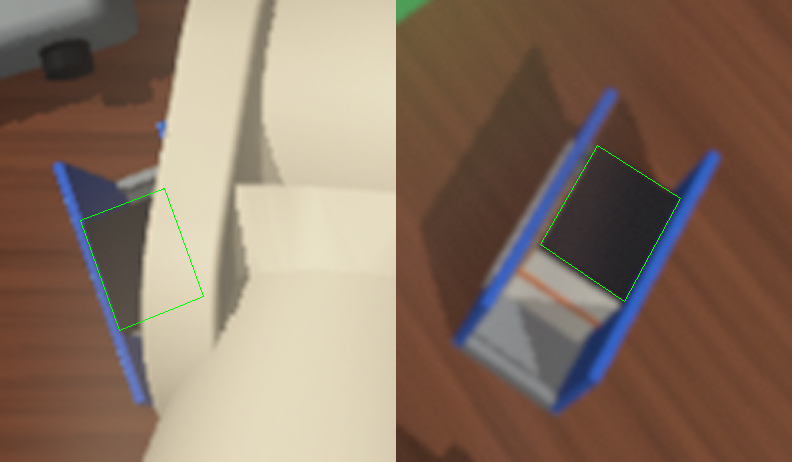

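The scene crop shows the black-lid tin flat and square on the orange-lid tin in the carrier. Its lid, at about (612,222), matches the predicted outline, and the gripper is well clear.

```bash
python3 -c "
from rig import bot
print(bot.sign_off())"
```

```text
the job is handed in; nothing more can be done
None
```

The job is handed in: the heavier orange-lid tin (about 0.63 kg by heft) is at the bottom of the carrier with the lighter black-lid tin (about 0.26 kg) flat and square on top; both stood on the mat first, and nothing was dropped.

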